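Hold the spring clip gaping over the packing card

TASK

Squeeze the handles of the orange spring clip together so that it spreads wide open, lift it off its parking fin, and bring it down over the middle of the yellow card's top edge (not the blue card's), squared up with the card, so that one open jaw stands on each side of the card with the jaw tips well below the edge. The program finishes while the gripper is still holding the clip there, upright and squeezed wide open, touching neither card nor stand, so that a packing slip can be slid in beside the card. Leave the card stands and everything else on the counter where they are.

Things in the scene. Friction and masses are not known exactly. Their poses are not given: they have to be found in the camera images.
- clip: Orange plastic spring clip like a big clothes peg, 70 g, upright: jaws down, handles up, jaws clamped on the fin of clip_rest. Origin on the steel pivot pin (30 mm long, 9 mm thick). Own z up, y along the pin, x the way the halves spread; same both ways round. 24 mm wide along y. Jaw tips 42 mm below the origin, handle tops 42 mm above it (48 mm when squeezed open). Let go, it snaps shut.
- clip_pinch (a point): where to pinch the handles, closing along the clip's x: midway between them, 32 mm above the pin, fixed to it. Parked, the handles flare upward: outer faces 28 mm apart at 4 mm above the pin, 51 mm apart at the tops. Squeezed fully open they are upright and parallel, 24 mm apart outside, from 6 to 48 mm above the pin.
- clip_mouth (a point): the point midway between the jaw tips, 42 mm straight below the pivot pin, fixed to the pin (axes as the clip's)
- clip_left (a joint): opening of the left half (rad): about 0 parked (jaws 6 mm apart), 0.3 at the fully open stop (jaw tips about 30 mm apart inside, 47 mm outside), -0.08 when shut on nothing; above 0.2 is wide open. Both halves turn equally. The pinch takes about 4 N per side to start, 9 N to reach the stop; 20 to 25 N holds it firmly there.
- clip_right (a joint): opening angle of the right half, same meaning, always equal to clip_left
- clip_rest: fixed dark wooden block 90 x 70 x 12 mm, origin at the centre of its underside, with an aluminium fin standing on it: 6 mm thick (x), 50 mm long (y), its top 30 mm above the origin. The parked clip grips the fin with its jaw tips 0 to 4 mm above the block, its pin 54 to 58 mm above this origin.
- yellow_card: stiff yellow card upright in a loose weighted stand (0.8 kg). Origin at the centre of the stand's underside. The card is 4 mm thick (x) and 100 mm wide (y), centred on the origin, its top edge 140 mm above it. Base 70 x 120 x 12 mm, wooden cheeks up to 30 mm high and 18 mm thick over all.
- blue_card: bystander: the same stand with a blue card; the two stands may have changed places
- butter_dish: bystander: white ceramic butter dish, 105 x 170 mm, 94 mm high with its knob; origin at the centre of its underside
- pitcher: bystander: smoked-glass pitcher, 116 mm across, 210 mm high, handle at its own +y; origin at the centre of its underside
- ladle: bystander: stainless ladle lying on the counter, bowl 90 mm across and 38 mm high at the origin, handle 270 mm long along its own -x
There are look-alikes about, which are no part of the job. What is shaped like the clip but green is not meant.

How it is judged:
On the way:
1. the clip is spread wide open and lifted clear of its parking fin (value of joint each of clip_left, clip_right above 0.2 rad and z of clip in the frame of clip_rest above 0.08 m), for 0.1 s.
At the end, for the whole second after the job is handed in: clip held by the fingers, both halves open over 0.2 rad, upright and square to the yellow card within 0.22 rad, mouth within 7 mm of the card's plane and 20 mm of its middle, jaw tips 8 to 40 mm below the top edge, touching neither card nor stand, at rest; stand within 20 mm of its start (value of joint each of clip_left, clip_right above 0.2 rad and x of clip_mouth in the frame of yellow_card between -0.007 and 0.007 m and y of clip_mouth in the frame of yellow_card between -0.02 and 0.02 m and z of clip_mouth in the frame of yellow_card between 0.1 and 0.132 m and angle between the x axis of clip and the x axis of yellow_card, either way round below 0.22 rad and angle between clip's own z axis and vertical below 0.22 rad and contact force between clip and yellow_card below 0.2 N and contact force between clip and the fingers above 3 N and linear speed of clip below 0.02 m/s and angle between yellow_card's own z axis and vertical below 0.05 rad and distance of yellow_card from where it was at the start of the episode below 0.02 m); the arm keeps its last pose, push and grip.
It fails at once if the yellow card's stand is pushed about (distance of yellow_card from where it was at the start of the episode above 0.02 m).
It fails at once if the blue card's stand is disturbed (distance of blue_card from where it was at the start of the episode above 0.02 m).
It fails at once if the butter dish is disturbed (distance of butter_dish from where it was at the start of the episode above 0.02 m).
It fails at once if the pitcher is disturbed (distance of pitcher from where it was at the start of the episode above 0.02 m).
It fails at once if the ladle is disturbed (distance of ladle from where it was at the start of the episode above 0.02 m).
It also fails if it takes over 35 s, if anything falls off the work surface, if the arm or the gripper's body presses on something with over 40 N, if the wrist force passes 120 N, or if a joint passes its speed limit or range.

ROBOT

A 6-joint arm with a two-finger parallel gripper is mounted at the origin on the work surface. World frame = base frame: x ahead of the robot, y to its left, z up, the work surface at z = 0. Lengths are in m, angles in rad, forces in N, time in s.
With the tool pointing down it reaches from about 0.2 to 0.875 m from the base axis. Payload 3.4 kg.
Tool frame: the origin (TCP) lies on the mounting face of the last link; the fingertips stand 199 mm ahead of it and the grasp point (between the pads) lies 180 mm ahead of it; z points along the fingers, y is the line along which they close (so a half turn about z gives the same grasp; the last joint's range is limited). The gripper opens to 94 mm and grips with 3 to 60 N. Pads are 16 mm wide; open, the fingers measure 119 mm over their backs; the gripper's body (75 mm by 177 mm) begins 78 mm behind the grasp point.
Start: joints at [-1.297, 0.276, 1.505, -0, 1.361, -0.121], TCP at [0.221, -0.531, 0.405] pointing down, gripper open.
Joint ranges: [-2.89, 2.89], [-0.75, 2.08], [0.22, 2.7], [-1.18, 4.32], [0.11, 2.71], [-2.7, 2.7]. Speed limits (rad/s): [2.57, 2.57, 3.14, 3.14, 3.14, 3.14].

INTERFACE

Orientations are given as a unit quaternion [x, y, z, w].
In Python, from workcell import ctrl, cams gives the robot as it stands.
- The arm moves only by the shell command python3 -m crank 'ROWS' [OPENING] [FORCE]. ROWS is text: rows parted by semicolons, each of 6 numbers parted by spaces: the shift along the tool's x, y, z in cm, then the turn, a rotation vector about the tool's x, y, z in degrees. In form: tx ty tz wx wy wz; .... A call has 1 to 20 rows; each row shifts and turns the commanded pose from where the row before left it, along the tool's axes as they then stand; what a row does not reach is not made up. A row lasts 1/8 s, in which the tool goes at most 62.5 mm and 10.7 degrees, less where a joint would pass 70% of its speed; a pose out of reach is approached as far as the arm can. A call with a gripper value outside its range is refused whole. OPENING is the opening, from 0 (shut) to 1 (fully open), set as the call begins (- or left out, the last holds). The fingers move at their own pace and stop on an object; FORCE is the grip in N (left out, the last holds). Time passes only in rows, so rows that do not move let the fingers close. It gives the time, the measured TCP pose, the force, the opening and the grip force at its end, in the units of the state.
- ctrl.state(): the state, without advancing time (a new reading comes with each control period).
- cams.camera(name): name is "side" or "top" or "wrist"; returns the picture (480x640x3 uint8, red, green, blue); there is no depth.
- cams.get_calibration(name): a dict with "camera_matrix" (3x3 intrinsics, pixels), "R" (3x3) and "t" (3): a world point X has camera coordinates R X + t; the wrist camera has in their place "T_tool_cam" (4x4, takes a point from camera to tool coordinates, whose origin is the TCP and whose axes are the flange's). Camera axes: x right, y down, z forward; pixel columns grow to the right and rows downward; lengths in m; the calibration is good to about 2 mm. The wrist camera is an equidistant fisheye: a pixel r from the principal point sees the ray r / f radians off the axis. A picture is of the moment at which its call begins: read the wrist's pose just before it. get_calibration takes no time and is no camera call.
- ctrl.sign_off(): hands the job in; it is judged then, once.
The state is a dict: "time_s": time; "q": joint angles; "qd": joint speeds; "tau": joint torques, N m; "position": TCP position; "ee_rot": TCP orientation; "force": force on the tool from outside, world axes, zero at the start; "torque": the same for the moment, N m; "finger_gap": finger opening in m; "grip_force": force on a finger pad.
Only numpy, scipy, OpenCV 4.12 (cv2) and the standard library are available. Lean on these libraries where they do the work, as an engineer would, in place of code of your own. Each camera call takes 0.05 s, during which the arm holds its last target. There are 200 camera calls.

## Working session

There is one attempt and no reset: what is moved stays moved. The work goes in short steps, Python scripts to look and compute and a shell command to move; the robot and the scene stay as the last step left them, time stands still between calls to the robot, and variables do not carry over. Pictures are saved under pics/ and viewed, at most 10 in all, crops included, and the job is handed in when it is done.

```bash
mkdir -p pics; ls; python3 - <<'E'
from workcell import ctrl, cams
import cv2
s=ctrl.state();print({k:s[k] for k in("time_s","position","ee_rot","finger_gap")})
for n in("top","side"):
    cv2.imwrite(f"pics/{n}0.png",cams.camera(n)[:,:,::-1]); c=cams.get_calibration(n);print(n,{k:v for k,v in c.items()})
c=cams.get_calibration("wrist");print(c)
cv2.imwrite("pics/wrist0.png",cams.camera("wrist")[:,:,::-1])
E
```

```text
pics
{'time_s': 0.0, 'position': array([ 0.22109607, -0.53056415,  0.40383605]), 'ee_rot': array([ 9.80582216e-01,  1.96106484e-01, -5.73202466e-05, -8.72552644e-04]), 'finger_gap': 0.09425419694973487}
top {'camera_matrix': array([[462.49426573,   0.        , 315.64843383],
       [  0.        , 462.49426573, 234.8033605 ],
       [  0.        ,   0.        ,   1.        ]]), 'R': array([[ 1.68190789e-02, -9.99855217e-01,  2.58135030e-03],
       [-9.90011707e-01, -1.70148205e-02, -1.39954691e-01],
       [ 1.39978349e-01, -2.01658027e-04, -9.90154544e-01]]), 't': array([0.04435535, 0.58032274, 1.3514092 ])}
side {'camera_matrix': array([[585.66996924,   0.        , 321.20136435],
       [  0.        , 585.66996924, 241.05539729],
       [  0.        ,   0.        ,   1.        ]]), 'R': array([[ 0.97938679, -0.20134804, -0.01613964],
       [-0.11617019, -0.49609631, -0.86046089],
       [ 0.1652453 ,  0.84459897, -0.50926081]]), 't': array([-0.54483408,  0.15225013,  1.24492506])}
{'camera_matrix': array([[371.64829954,   0.        , 322.44124218],
       [  0.        , 371.64829954, 240.8451334 ],
       [  0.        ,   0.        ,   1.        ]]), 'T_tool_cam': array([[-1.21665030e-03, -9.70688452e-01, -2.40338196e-01,
         6.86692659e-02],
       [ 9.99997956e-01, -1.56905634e-03,  1.27494115e-03,
        -7.14817816e-04],
       [-1.61467482e-03, -2.40336153e-01,  9.70688378e-01,
         1.98514980e-02],
       [ 0.00000000e+00,  0.00000000e+00,  0.00000000e+00,
         1.00000000e+00]])}
```

View pics/top0.png

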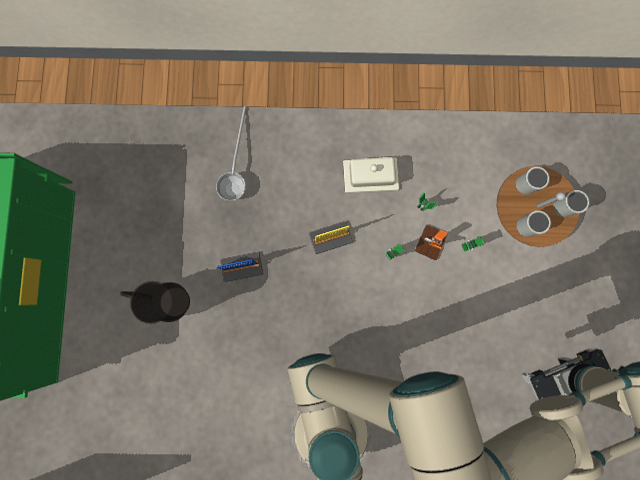

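View pics/side0.png

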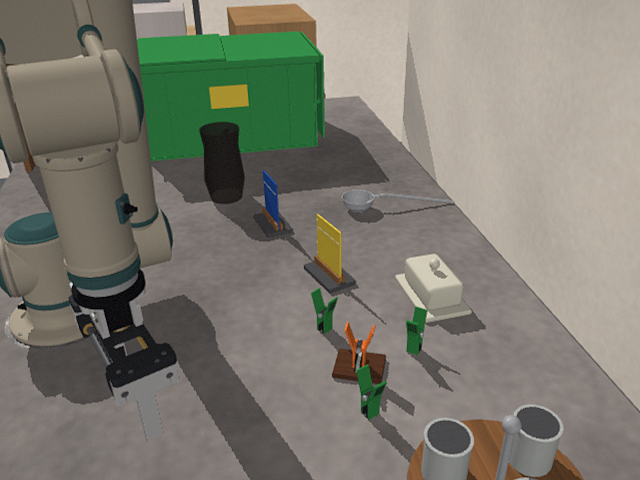

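The top view shows the orange clip on its dark block at about (433,240). Green look-alikes stand at (395,252), (427,201) and (473,243), the yellow card at (332,235) and the blue card at (240,265). The side view shows the orange clip at (360,350) and the yellow card at (328,248). Only the orange one on the dark block fits the description. Next I'll measure it and check it in an enlarged crop.

```bash
cat > h.py <<'E'
import numpy as np, cv2
from workcell import ctrl, cams
from scipy.spatial.transform import Rotation as Rot
RNG={'orange':((3,150,90),(14,255,255)),'yellow':((22,130,90),(33,255,255)),'green':((50,120,40),(75,255,255)),'dark':((3,60,20),(14,200,110))}
def mask(img,c,roi=None):
    m=cv2.inRange(cv2.cvtColor(img,cv2.COLOR_RGB2HSV),*map(np.array,RNG[c]))
    if roi:
        z=np.zeros_like(m);a,b,c2,d=roi;z[b:d,a:c2]=m[b:d,a:c2];m=z
    return m
def ray(n,uv,state=None):
    c=cams.get_calibration(n);K=c['camera_matrix'];x=(uv[0]-K[0,2])/K[0,0];y=(uv[1]-K[1,2])/K[1,1]
    if n!='wrist':
        R=c['R'];d=R.T@np.array([x,y,1.]);return -R.T@c['t'],d/np.linalg.norm(d)
    r=np.hypot(x,y);d=np.array([x/r*np.sin(r),y/r*np.sin(r),np.cos(r)])
    T=c['T_tool_cam'];A=Rot.from_quat(state['ee_rot']).as_matrix()
    return A@T[:3,3]+state['position'],A@T[:3,:3]@d
def plane(n,uv,z,state=None):
    o,d=ray(n,uv,state);return o+d*(z-o[2])/d[2]
def tri(r1,r2):
    (o1,d1),(o2,d2)=r1,r2;s=np.linalg.lstsq(np.c_[d1,-d2],o2-o1,rcond=None)[0]
    p,q=o1+s[0]*d1,o2+s[1]*d2;return (p+q)/2,np.linalg.norm(p-q)
def proj(n,X,state=None):
    c=cams.get_calibration(n);K=c['camera_matrix']
    if n!='wrist':
        p=K@(c['R']@X+c['t']);return p[:2]/p[2]
    T=c['T_tool_cam'];A=Rot.from_quat(state['ee_rot']).as_matrix()
    p=T[:3,:3].T@(A.T@(X-state['position'])-T[:3,3]);th=np.arctan2(np.hypot(p[0],p[1]),p[2]);e=p[:2]/np.hypot(p[0],p[1])
    return K[0,0]*th*e+K[:2,2]
E
python3 - <<'E'
from h import *
T=cv2.imread('pics/top0.png')[:,:,::-1];S=cv2.imread('pics/side0.png')[:,:,::-1]
np.set_printoptions(precision=4,suppress=True)
ct=lambda m:np.argwhere(m)[:,::-1].mean(0)
for c,rt,rs in(('orange',(410,220,455,265),(330,310,395,385)),('yellow',(300,210,365,260),(305,205,350,290))):
    a,b=mask(T,c,rt),mask(S,c,rs)
    print(c,(a>0).sum(),(b>0).sum(),ct(a),ct(b),tri(ray('top',ct(a)),ray('side',ct(b))))
    if c=='orange': RO=cv2.minAreaRect(np.argwhere(a)[:,::-1].astype(np.float32));print(RO)
# block outline on top plane z=.012
m=mask(T,'dark',(410,220,455,265))|mask(T,'orange',(410,220,455,265))
r=cv2.minAreaRect(np.argwhere(m)[:,::-1].astype(np.float32));print('block',r)
print([plane('top',p,.012) for p in cv2.boxPoints(r)])
a=cv2.resize(T[205:280,385:485],None,fx=6,fy=6,interpolation=2)
b=cv2.resize(S[280:420,290:430],None,fx=3.2,fy=3.2,interpolation=2)
o=np.zeros((460,600+0,3),np.uint8)
o=np.hstack([cv2.resize(a,(400,300)),cv2.resize(b,(300,300))])
cv2.imwrite('pics/crop1.png',o[:,:,::-1])
E
```

```text
orange 347 407 [432.5245 241.5187] [357.4668 344.1867] (array([ 0.5637, -0.2943,  0.053 ]), np.float64(0.00031967050675305795))
((431.42132568359375, 241.465576171875), (21.987775802612305, 29.2597713470459), 23.629375457763672)
yellow 194 1011 [331.5052 233.366 ] [328.8902 244.7171] (array([0.5776, 0.0082, 0.0849]), np.float64(0.001401062349552053))
block ((430.89654541015625, 241.7414093017578), (23.241241455078125, 30.069177627563477), 23.198589324951172)
[array([ 0.5388, -0.2484,  0.012 ]), array([ 0.6251, -0.2861,  0.012 ]), array([ 0.5977, -0.3514,  0.012 ]), array([ 0.5118, -0.3132,  0.012 ])]
```

View pics/crop1.png

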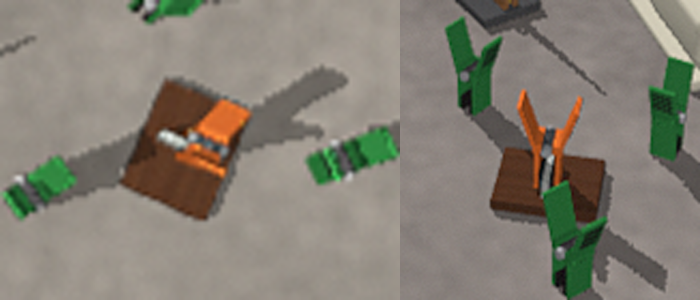

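The crop confirms it: the clip on the dark block is orange, and the three around it are green and stand off the block. The block's long axis runs at about -23.6°, with its centre at (0.567,-0.30). I'll go above it and turn about -44° around tool z.

```bash
python3 -m crank '5.1 -1 0 0 0 0;5.1 -1 0 0 0 0;5.1 -1 0 0 0 0;5.1 -1 0 0 0 0;5.1 -1 0 0 0 0;5.1 -1 0 0 0 0;5.1 -1 0 0 0 0;5.1 -1 0 0 0 0;0 0 0 0 0 -8.8;0 0 0 0 0 -8.8;0 0 0 0 0 -8.8;0 0 0 0 0 -8.8;0 0 0 0 0 -8.8;0 0 0 0 0 0;0 0 0 0 0 0' 1
python3 - <<'E'
from h import *
import pickle
s=ctrl.state();I=cams.camera('wrist');pickle.dump((s,I),open('w1.pkl','wb'))
print(s['q'],proj('wrist',np.array([.566,-.297,.056]),s))
cv2.imwrite('pics/w1.png',I[:,:,::-1])
E
```

```text
time_s: 2.02
position: [0.567, -0.3, 0.4044]
ee_rot: [0.836, 0.548, -0.0, -0.0]
force: [0.4, -0.5, 0.3]
finger_gap: 0.0939
grip_force: 0.0
[-5.95095950e-01  3.76784750e-01  1.35410115e+00 -4.73842187e-05
  1.41103821e+00 -1.84852196e-01] [321.06233147 224.98278325]
```

View pics/w1.png

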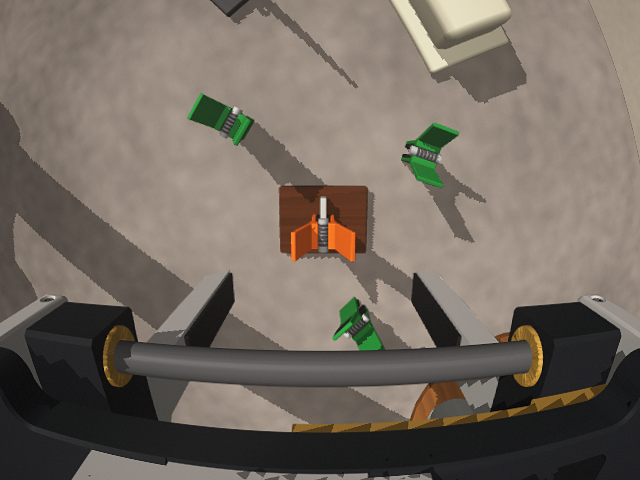

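The wrist view shows the clip at (323,238), symmetric and square to its block. Its handle tops lie at columns ~291 and ~355, and the green clips are clear of the fingers. I'll take a second view from a lower, shifted place to triangulate.

```bash
python3 -m crank '-2 0 2.5 0 0 0;-2 0 2.5 0 0 0;0 0 0 0 0 0;0 0 0 0 0 0'
cat > m2.py <<'E'
from h import *
import pickle
np.set_printoptions(precision=4,suppress=True)
s2=ctrl.state();I2=cams.camera('wrist');s1,I1=pickle.load(open('w1.pkl','rb'))
def corners(I,s):
    p=proj('wrist',np.array([.565,-.295,.08]),s);h=60
    m=mask(I,'orange',tuple(int(v) for v in(p[0]-h,p[1]-h,p[0]+h,p[1]+h)))
    n,l,st,_=cv2.connectedComponentsWithStats(m);
    P=np.argwhere(m)[:,::-1].astype(float)
    f=lambda a,b:P[np.argmax(P@np.array([a,b]))]
    return [f(-1,1),f(-1,-.5),f(1,1),f(1,-.5)]
c1,c2=corners(I1,s1),corners(I2,s2);X=[]
for a,b in zip(c1,c2):
    x,e=tri(ray('wrist',a,s1),ray('wrist',b,s2));X.append(x);print(a,b,x,round(e,4))
X=np.array(X);L=X[:2].mean(0);R=X[2:].mean(0);M=(L+R)/2
d=R-L;print('gap',np.linalg.norm(d),'dirs',np.degrees(np.arctan2(d[1],d[0])),'mid',M)
A=Rot.from_quat(s2['ee_rot']).as_matrix();print('yaw tool y',np.degrees(np.arctan2(A[1,1],A[0,1])))
g=s2['position']+A[:,2]*.18;print('shift tool cm',A.T@(M-g)*100,s2['position'])
cv2.imwrite('pics/w2.png',I2[:,:,::-1])
E
python3 m2.py
```

```text
time_s: 2.58
position: [0.5516, -0.3365, 0.3555]
ee_rot: [0.836, 0.549, 0.0, 0.0]
force: [0.5, -0.5, 0.7]
finger_gap: 0.0941
grip_force: 0.0
[281. 251.] [273. 223.] [ 0.5127 -0.3139  0.0111] 0.0001
[280. 187.] [272. 148.] [ 0.5395 -0.2528  0.0086] 0.0002
[354. 260.] [361. 224.] [ 0.5826 -0.3262  0.0987] 0.0005
[365. 187.] [372. 148.] [ 0.619  -0.2873  0.011 ] 0.0009
gap 0.09033542759284989 dirs -17.370950494969374 mid [ 0.5635 -0.2951  0.0323]
yaw tool y -23.41504206621801
shift tool cm [ 4.2668 -0.5931 14.3173] [ 0.5516 -0.3365  0.3555]
```

View pics/w2.png

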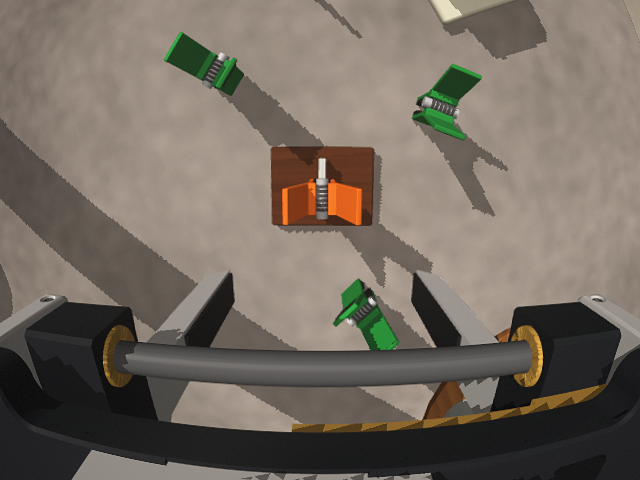

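The clip now shows at (322,203) with handle tops at columns ~283 and ~362. My orange mask also took in the brown block, so I'll tighten it.

```bash
sed -i "s/'orange':((3,150,90)/'orange':((3,190,165)/" h.py; sed -i "s/s2=ctrl.state();I2=cams.camera('wrist')/s2=ctrl.state();I2=cv2.imread('pics\/w2.png')[:,:,::-1]/;s/^cv2.imwrite.*//" m2.py; python3 m2.py
```

```text
[292. 260.] [283. 224.] [ 0.5363 -0.3063  0.0974] 0.0002
[291. 232.] [282. 189.] [ 0.5451 -0.2851  0.0964] 0.0002
[354. 260.] [360. 224.] [ 0.5825 -0.3263  0.0981] 0.0002
[354. 232.] [361. 189.] [ 0.5916 -0.305   0.0982] 0.0009
gap 0.050448709464776344 dirs -23.256709042248797 mid [ 0.5639 -0.3057  0.0975]
yaw tool y -23.385346148793296
shift tool cm [ 3.3016 -0.1572  7.8435] [ 0.5517 -0.3364  0.356 ]
```

Handle tops stand at z 0.0975, 50 mm apart and about 23 mm wide, which matches the text (tops 51 mm, pin at 0.0555), and the angle agrees to 0.2°. The pinch height is z 0.0875, so the shift is x +3.3, y -0.15, z +8.8 cm.

```bash
python3 -m crank '1.6 -0.1 0 0 0 0;1.7 -0.05 0 0 0 0;0 0 2.2 0 0 0;0 0 2.2 0 0 0;0 0 2.2 0 0 0;0 0 2.2 0 0 0;0 0 0 0 0 0;0 0 0 0 0 0' 1 23
python3 -m crank '0 0 0 0 0 0;0 0 0 0 0 0;0 0 0 0 0 0;0 0 0 0 0 0;0 0 0 0 0 0;0 0 0 0 0 0;0 0 0 0 0 0;0 0 0 0 0 0;0 0 0 0 0 0;0 0 0 0 0 0' 0 23
```

```text
time_s: 3.62
position: [0.5635, -0.3053, 0.2677]
ee_rot: [0.835, 0.55, 0.0, 0.001]
force: [-0.1, -0.1, 0.1]
finger_gap: 0.094
grip_force: 0.0
time_s: 4.88
position: [0.563, -0.3059, 0.2668]
ee_rot: [0.836, 0.549, 0.0, 0.0]
force: [1.7, -0.0, -0.5]
finger_gap: 0.0234
grip_force: 23.0
```

The gap is 23.4 mm at 23 N, so the clip is fully squeezed. Next I'll lift it and measure the yellow card roughly from the first images.

```bash
python3 -m crank '0 0 -0.5 0 0 0;0 0 -1 0 0 0;0 0 -1.5 0 0 0;0 0 -2 0 0 0;0 0 -2.5 0 0 0;0 0 -2.5 0 0 0;0 0 -2.5 0 0 0;0 0 -2.5 0 0 0;0 0 -2 0 0 0;0 0 -2 0 0 0;0 0 0 0 0 0;0 0 0 0 0 0'
python3 - <<'E'
from h import *
np.set_printoptions(precision=4,suppress=True)
T=cams.camera('top');S=cams.camera('side')
def top(m,n):
    P=np.argwhere(m)[:,::-1].astype(float);return P
a=top(mask(T,'yellow',(300,210,365,260)),'top');b=top(mask(S,'yellow',(305,205,350,290)),'side')
r=cv2.minAreaRect(a.astype(np.float32));print(r,[plane('top',p,.14) for p in cv2.boxPoints(r)])
f=lambda P,x,y:P[np.argmax(P@np.array([x,y]))]
tl,tr=f(b,-1,-1.5),f(b,1,-1);print('side corners',tl,tr,plane('side',tl,.14),plane('side',tr,.14))
bl,br=f(b,-1,.6),f(b,1,1);print(bl,br)
o=np.hstack([cv2.resize(T[200:280,290:450],(400,200),interpolation=2),cv2.resize(S[200:300,290:390],(200,200),interpolation=2)])
cv2.imwrite('pics/full3.png',S[:,:,::-1])
E
```

```text
time_s: 6.38
position: [0.5626, -0.3057, 0.4564]
ee_rot: [0.836, 0.549, -0.0, -0.0]
force: [-0.4, 0.8, -1.0]
finger_gap: 0.0235
grip_force: 23.0
((331.9319763183594, 233.28460693359375), (6.123003959655762, 36.93878173828125), 72.47443389892578) [array([0.5622, 0.0605, 0.14  ]), array([ 0.5953, -0.0377,  0.14  ]), array([ 0.5789, -0.043 ,  0.14  ]), array([0.5458, 0.055 , 0.14  ])]
side corners [317. 214.] [337. 229.] [0.5603 0.0551 0.14  ] [ 0.5886 -0.0218  0.14  ]
[318. 256.] [341. 279.]
```

View pics/full3.png

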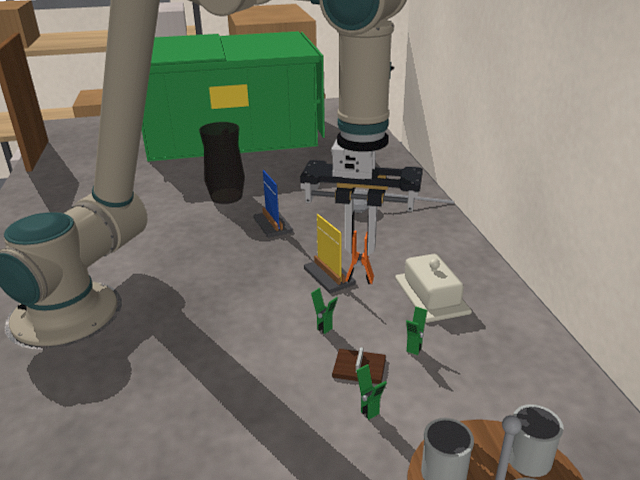

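The clip hangs open in the gripper and is off the fin (fin free at (360,357)). The yellow card is at (328,248) in the side view. Its centre is near (0.572,0.008) and its normal near 18.6°. I'll hover 6 cm short of it and turn -42°.

```bash
python3 -m crank '4.1 -1.3 0 0 0 0;4.1 -1.3 0 0 0 0;4.1 -1.3 0 0 0 0;4.1 -1.3 0 0 0 0;4.1 -1.2 0 0 0 0;4.1 -1.2 0 0 0 0;0 0 0 0 0 -8.4;0 0 0 0 0 -8.4;0 0 0 0 0 -8.4;0 0 0 0 0 -8.4;0 0 0 0 0 -8.4;0 0 0 0 0 0;0 0 0 0 0 0'
python3 - <<'E'
from h import *
import pickle
s=ctrl.state();I=cams.camera('wrist');pickle.dump((s,I),open('w4.pkl','wb'))
print(s['q'],proj('wrist',np.array([.572,.008,.14]),s))
cv2.imwrite('pics/w4.png',I[:,:,::-1])
E
```

```text
time_s: 8.1
position: [0.5907, -0.0499, 0.4562]
ee_rot: [0.584, 0.812, -0.0, -0.0]
force: [0.2, 0.3, -0.2]
finger_gap: 0.0238
grip_force: 23.0
[-2.01584424e-01  2.80169336e-01  1.37254929e+00 -8.88073283e-05
  1.48981373e+00 -5.24483885e-01] [324.6340058  161.82253788]
```

View pics/w4.png

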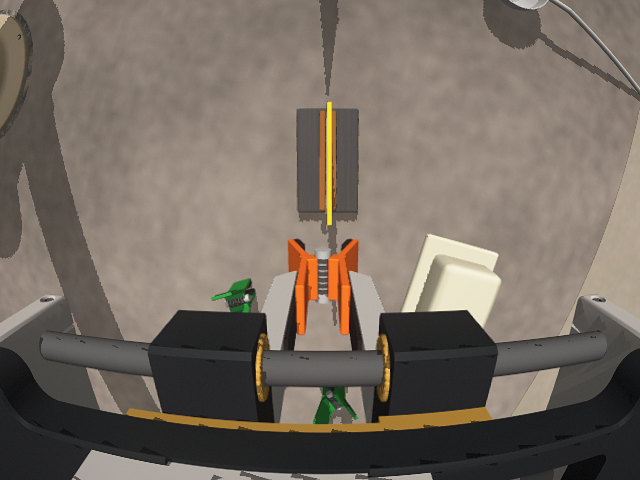

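The yellow card's top edge runs vertically from (329,102) to (329,224). The clip is open, with its pin at columns ~322, rows 250–300, and its jaws spread around it. I'll take one more view from a shifted place.

```bash
python3 -m crank '-2 1 1 0 0 0;-2 1 1 0 0 0;0 0 0 0 0 0;0 0 0 0 0 0'
cat > m5.py <<'E'
from h import *
import pickle
np.set_printoptions(precision=4,suppress=True)
s2=ctrl.state();I2=cams.camera('wrist');s1,I1=pickle.load(open('w4.pkl','rb'));pickle.dump((s2,I2),open('w5.pkl','wb'))
def ends(I,s):
    p=proj('wrist',np.array([.572,.008,.14]),s)
    m=mask(I,'yellow',tuple(int(max(v,0)) for v in(p[0]-40,p[1]-80,p[0]+40,p[1]+75)))
    n,l,st,_=cv2.connectedComponentsWithStats(m);k=1+np.argmax(st[1:,4]);P=np.argwhere(l==k)[:,::-1]
    y0,y1=P[:,1].min(),P[:,1].max();row=lambda a,b:P[(P[:,1]>=a)&(P[:,1]<=b)]
    print('bbox',P.min(0),P.max(0))
    return np.array([row(y0,y0+2)[:,0].mean(),y0-.5]),np.array([row(y1-2,y1)[:,0].mean(),y1+.5])
X=[]
for a,b in zip(ends(I1,s1),ends(I2,s2)):
    x,e=tri(ray('wrist',a,s1),ray('wrist',b,s2));X.append(x);print(a,b,x,round(e,4))
A=Rot.from_quat(s2['ee_rot']).as_matrix();M=(X[0]+X[1])/2;d=X[0]-X[1];dt=A.T@d
print('len',np.linalg.norm(d),'mid',M,'card dir in tool deg',np.degrees(np.arctan2(dt[1],dt[0])))
print('edge mid in tool cm',A.T@(M-s2['position'])*100)
# clip in tool frame: pin front end at tool depth .212
for uv,I,s in(((322,250),I1,s1),):
    o,dd=ray('wrist',uv,s);B=Rot.from_quat(s['ee_rot']).as_matrix();o=B.T@(o-s['position']);dd=B.T@dd
    print('pin end in tool',o+dd*(.2075-o[2])/dd[2])
c=I1[225:345,270:380];cv2.imwrite('pics/crop6.png',cv2.resize(c,None,fx=5,fy=5,interpolation=2)[:,:,::-1])
E
python3 m5.py
```

```text
time_s: 8.65
position: [0.6227, -0.0818, 0.436]
ee_rot: [0.584, 0.812, -0.0, -0.001]
force: [0.8, 0.2, -1.2]
finger_gap: 0.0233
grip_force: 23.0
bbox [327 102] [331 225]
bbox [300  47] [310 177]
[329.  101.5] [302.6471  46.5   ] [0.56   0.0551 0.1395] 0.0002
[328.9167 225.5   ] [302.6471 177.5   ] [ 0.5917 -0.0394  0.1415] 0.0003
len 0.09969101302907206 mid [0.5758 0.0078 0.1405] card dir in tool deg 0.06887025048457293
edge mid in tool cm [ 9.957  -1.5498 29.5675]
pin end in tool [ 0.0183 -0.0011  0.2075]
```

View pics/crop6.png

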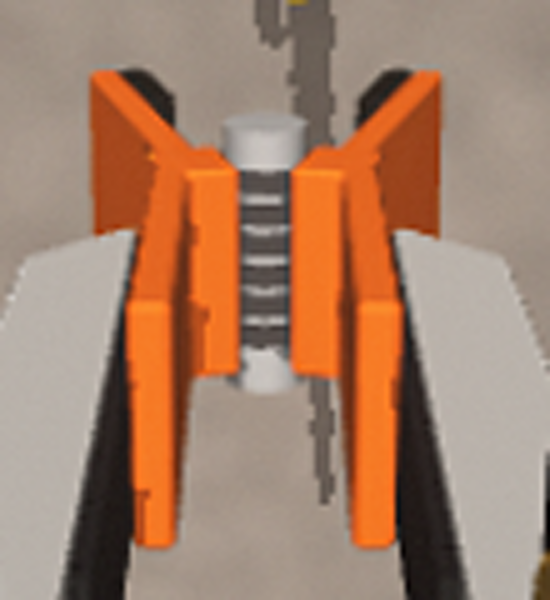

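The crop shows the clip symmetric in the pads. Jaw outer edges are at columns 288.4 and 358.2 (row 240), handle tops at 295.5–350.4 (rows 286–334), and the pin at about 323. I'll convert these to tool coordinates, taking depth from the known widths.

```bash
python3 - <<'E'
from h import *
import pickle
np.set_printoptions(precision=4,suppress=True)
s,I=pickle.load(open('w4.pkl','rb'));A=Rot.from_quat(s['ee_rot']).as_matrix()
def r(u,v):
    o,d=ray('wrist',(u,v),s);o=A.T@(o-s['position']);d=A.T@d;return o,d/d[2]
for nm,a,b,w in(('jaw',(288.4,239.5),(358.2,239.5),.047),('htop front',(295.5,286),(350.4,286),.024),('htop back',(296.5,334),(349.5,334),.024),('pin front top',(314.8,249),(331,249),.009)):
    (o,d1),(_,d2)=r(*a),r(*b);t=w/np.linalg.norm(d1-d2)
    print(nm,(o+t*d1+o+t*d2)/2)
E
```

```text
jaw [ 0.0106 -0.0003  0.2622]
htop front [ 0.0119 -0.0006  0.1717]
htop back [-0.0107 -0.0006  0.1693]
pin front top [ 0.0157 -0.0006  0.219 ]
```

The clip centre is at tool (0.06,-0.05) cm and the mouth about 25.7 cm deep. I need x +9.9 and y -1.5, then about 6 cm down. I'll align first, check, then lower.

```bash
python3 -m crank '2.5 -0.4 0 0 0 0;2.5 -0.4 0 0 0 0;2.5 -0.4 0 0 0 0;2.4 -0.3 0 0 0 0;0 0 0 0 0 0;0 0 0 0 0 0;0 0 0 0 0 0'
python3 - <<'E'
from h import *
s=ctrl.state();A=Rot.from_quat(s['ee_rot']).as_matrix();print('edge mid tool cm',A.T@(np.array([.5758,.0078,.1405])-s['position'])*100)
I=cams.camera('wrist');cv2.imwrite('pics/w7.png',cv2.resize(I[200:360,240:400],None,fx=3.5,fy=3.5,interpolation=2)[:,:,::-1])
E
```

```text
time_s: 9.57
position: [0.577, 0.0071, 0.4365]
ee_rot: [0.584, 0.812, -0.0, 0.0]
force: [0.3, 0.0, -0.6]
finger_gap: 0.0237
grip_force: 23.0
edge mid tool cm [ 0.12239946 -0.0933018  29.60214847]
```

View pics/w7.png

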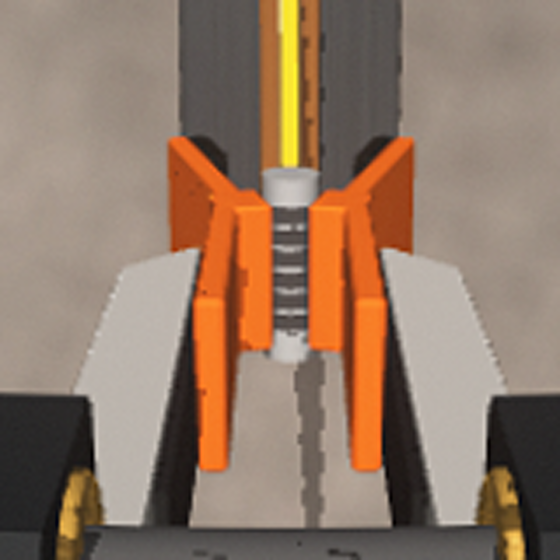

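The card lies centred between the jaws (yellow at crop column 289, pin at 291, jaws 170–413) and parallel to the pin. Now down 6 cm.

```bash
python3 -m crank '0 0 1 0 0 0;0 0 1 0 0 0;0 0 1 0 0 0;0 0 1 0 0 0;0 0 1 0 0 0;0 0 0.6 0 0 0;0 0 0.4 0 0 0;0 0 0 0 0 0;0 0 0 0 0 0;0 0 0 0 0 0'
python3 - <<'E'
from h import *
s=ctrl.state();A=Rot.from_quat(s['ee_rot']).as_matrix();print('edge mid tool cm',A.T@(np.array([.5758,.0078,.1405])-s['position'])*100)
S=cams.camera('side');I=cams.camera('wrist')
o=np.hstack([cv2.resize(S[160:300,260:400],(400,400),interpolation=2),cv2.resize(I[200:360,240:400],(400,400),interpolation=2)])
cv2.imwrite('pics/w8.png',o[:,:,::-1])
E
```

```text
time_s: 10.88
position: [0.5767, 0.0076, 0.377]
ee_rot: [0.583, 0.812, 0.0, 0.0]
force: [0.8, -0.4, -0.6]
finger_gap: 0.0234
grip_force: 23.0
edge mid tool cm [ 0.05633247 -0.09445693 23.65269451]
```

View pics/w8.png

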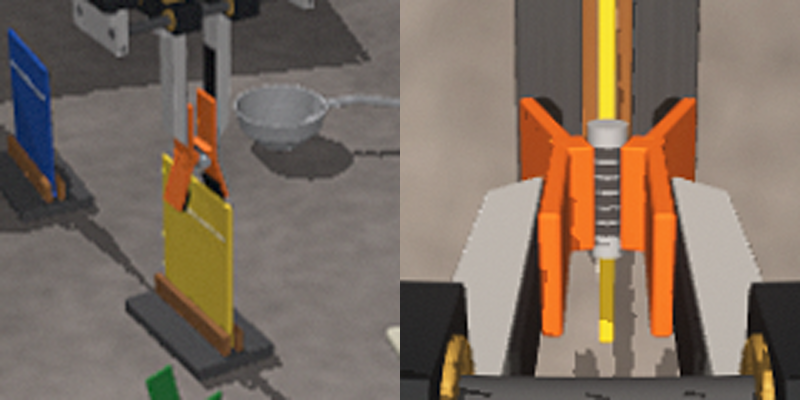

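The card's top edge stands between the open jaws and in line with the pin (both at crop column 607). The jaw tips are about 2 cm below the edge, with no extra force and the stand in place. Handing in.

```bash
python3 -c "
from workcell import ctrl
print(ctrl.sign_off())"
```

```text
the job is handed in; nothing more can be done
None
```

I handed the job in with the gripper holding the orange clip squeezed open and upright over the middle of the yellow card, jaw tips about 2 cm below the edge and no contact seen; the hand-in returned no verdict.

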